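Complete the jar kit and zero the kit counter

ROBOT

A 6-joint arm with a two-finger parallel gripper is mounted at the origin on a cart in front of the work surface, level with it; the furniture and walls round the work are solid. World frame = base frame: x ahead of the robot, y to its left, z up, the work surface at z = 0. Lengths are in m, angles in rad, forces in N, time in s.
With the tool pointing down it reaches from about 0.3 to 0.875 m from the base axis. Payload 4.2 kg.
Tool frame: the origin (TCP) lies on the mounting face of the last link; the fingertips stand 173 mm ahead of it and the grasp point (between the pads) lies 155 mm ahead of it; y points along the fingers, x is the direction in which the jaws open and shut, and the axes are right-handed (so a half turn about y gives the same grasp; the last joint's range is limited). The gripper opens to 85 mm and grips with 20 to 120 N. Pads are 22 mm wide; open, the fingers measure 114 mm over their backs; the gripper's body (76 mm by 85 mm) begins 54 mm behind the grasp point. The pads swing forward as they close: fully open they stand 13 mm farther back than shut.
Start: joints at [-1.355, 0.32, 1.565, -0, 1.257, -0.02], TCP at [0.134, -0.559, 0.405] pointing down, gripper open.
Joint ranges: [-3.11, 3.11], [-0.84, 2.01], [0.21, 2.61], [-1.34, 4.49], [0.05, 2.63], [-2.56, 2.56]. Speed limits (rad/s): [2.57, 2.57, 3.14, 3.14, 3.14, 3.14].

INTERFACE

Orientations are given as a 3x3 rotation matrix whose columns are the frame's x, y, z axes.
In Python, from cell import manip, vision gives the robot as it stands.
- The arm moves only by the shell command python3 -m handwheel 'ROWS' [FORCE]. ROWS is JSON, a list of rows, each a list of 7 numbers: the opening, from 0 (shut) to 1 (fully open), then the shift along the tool's x, y, z in units of 0.5 m (1.0 is 0.5 m), then the turn, a rotation vector about the tool's x, y, z in units of 90 degrees (1.0 is 90 degrees). A call has exactly 5 rows; each row is the pose to reach, as a shift and turn from the pose commanded when the call began, along the tool's axes at that moment; what a row does not reach only later rows make up. A row lasts 1/10 s, in which the tool goes at most 50 mm and 8.59 degrees, less where a joint would pass 70% of its speed; a pose out of reach is approached as far as the arm can. A call with a number of a shift or a turn outside -1 to 1 is refused whole. A call with a gripper value outside its range is refused whole. The fingers move at their own pace and stop on an object; FORCE is the grip in N (left out, the last holds). Time passes only in rows, so rows that repeat a pose let the fingers close, or fill a call up. It gives the time, the measured TCP pose, the force and the opening at its end, in the units of the state.
- manip.read_state(): the state, without advancing time (a new reading comes with each control period).
- vision.get_image(name): name is "scene" or "top" or "wrist"; returns the picture (384x512x3 uint8, red, green, blue); there is no depth.
- vision.get_calibration(name): a dict with "fov_y" (degrees; the focal length in pixels is half the picture's height over the tangent of half this angle, whatever the lens; pixels are square), "cx", "cy" (the principal point, pixels), "k1" (the pictures are not rectified: a ray, as slopes to the right and down, at radius r is drawn at 1 + k1 r^2 times it, then the intrinsics apply), "world_from_camera" (4x4, takes a point from camera to world coordinates). Camera axes: x right, y up, looking along -z (the intrinsics and any distortion apply to the point x, -y, -z); pixel columns grow to the right and rows downward; lengths in m; the calibration is good to about 2 mm. A picture is of the moment at which its call begins: read the wrist's pose just before it. get_calibration takes no time and is no camera call; for the wrist camera it gives the pose at the moment of the call.
- manip.job_done(): hands the job in, once; it reports no verdict.
The state is a dict: "clock": time; "joint_positions": joint angles; "qvel": joint speeds; "effort": joint torques, N m; "tool_pos": TCP position; "tool_rot": TCP orientation; "contact_force": force on the tool from outside, world axes, zero at the start; "torque": the same for the moment, N m; "opening": finger opening in m.
Only numpy, scipy, OpenCV 4.12 (cv2) and the standard library are available. Lean on these libraries where they do the work, as an engineer would, in place of code of your own. Each camera call takes 0.05 s, during which the arm holds its last target. There are 200 camera calls.

TASK

Finish the kit in the two-compartment tray: it needs one siphon jar (stem on its lid) and one plain jar (flat lid), so take one of the kind it lacks from the mat and stand it upright in the empty compartment, leaving the other three jars standing where they are. Also turn the kit counter's reset knob anticlockwise, fully home against its zero stop.

Things in the scene. Friction and masses are not known exactly. Their poses are not given: they have to be found in the camera images.
- kit_tray: low aluminium tray, fixed to the table, 126 mm along its x, 66 mm along its y, rim 12 mm high, floor 3 mm thick, walls 3 mm; a thin divider 12 mm high across the middle makes two compartments side by side along x, each about 58 x 60 mm inside. Origin under its centre, at table height. One compartment holds one jar, the other is empty
- pocket_front (a point): centre of the floor of the tray's compartment at its -x end (nearer the robot), 3 mm above the table. At the start it holds a jar, standing within a few mm of this point
- pocket_back (a point): centre of the floor of the tray's compartment at its +x end (farther from the robot), 3 mm above the table. Empty at the start
- siphon_jar_1: a siphon jar: clear glass jar 34 mm in diameter with a grey screw lid and a short siphon stem standing up from the lid's middle; glass body to 42 mm, lid (32 mm across, fixed) to 52 mm, stem (14 mm across) to 72 mm; weighs about 75 g. Origin at the centre of its underside, z up along the jar. One of two alike; any of the four jars may be the one already in the tray
- siphon_jar_2: a siphon jar: clear glass jar 34 mm in diameter with a grey screw lid and a short siphon stem standing up from the lid's middle; glass body to 42 mm, lid (32 mm across, fixed) to 52 mm, stem (14 mm across) to 72 mm; weighs about 75 g. Origin at the centre of its underside, z up along the jar. One of two alike; any of the four jars may be the one already in the tray
- plain_jar_1: a plain jar: clear glass jar 34 mm in diameter with a flat grey screw lid and no stem; glass body to 42 mm, lid (32 mm across, fixed) to 52 mm total height; weighs about 75 g. Origin at the centre of its underside, z up along the jar. One of two alike; any of the four jars may be the one already in the tray
- plain_jar_2: a plain jar: clear glass jar 34 mm in diameter with a flat grey screw lid and no stem; glass body to 42 mm, lid (32 mm across, fixed) to 52 mm total height; weighs about 75 g. Origin at the centre of its underside, z up along the jar. One of two alike; any of the four jars may be the one already in the tray
- stock_mat: flat dark rubber mat, fixed, 90 mm along its x, 200 mm along its y, 3 mm thick; three of the jars stand on it in a row along its y, about 64 mm apart. Origin under its centre
- kit_counter: the kit counter: grey box, fixed to the table, 86 x 86 mm, 40 mm high, with a round white dial on top that has dark ticks, and a 6 mm high steel stop pin beside the zero tick. Origin under its centre; the dial's zero tick lies towards its +y, and the ticks run clockwise from there through +x
- reset_knob (a joint): angle of the counter's black reset knob about the vertical axis through the box's centre: 0 = on the zero stop (hard stop), growing clockwise seen from above, to 3.0 rad; starts between 0.9 and 2.3 rad. Turning anticlockwise lowers it. It stays where it is left (friction about 0.04 N m, no spring)
- knob_grip (a point): the place to grip the reset knob: on its axis, 71 mm above the table. The knob is a disc 48 mm across (41 to 48 mm above the table) that carries an upright bar 14 mm thick and 46 mm long, up to 81 mm above the table; the point's y axis runs along the bar and points the way the pointer nib and white line do, its x axis across the bar (grip it across x)
- spray_screen: obstacle, not to be handled: a fixed, folded white spray screen, 262 mm tall, standing left of and in front of the mat: a panel about 268 mm wide across y with two wings reaching about 130 mm back from its edges, the right one ending 30 to 90 mm from the mat. Origin at table height, about 62 mm behind the middle of the front panel
- air_compressor: obstacle, not to be handled: the small air compressor at the left of the table, fixed, about 281 mm along x, 202 mm along y, 216 mm tall. Origin at table height beneath it
There are look-alikes about, which are no part of the job. What is shaped like the siphon_jar_2 but green or turquoise is not meant.

How it is judged:
By the outcome, as a careful person would: the job done as asked, in the order asked, and still so for the second after the job is handed in, with the robot touching nothing.
It also fails if it takes over 61 s, if anything falls off the work surface, if the arm or the gripper's body presses on something with over 40 N, if the wrist force passes 120 N, or if a joint passes its speed limit or range.

## Working session

There is one attempt and no reset: what is moved stays moved. The work goes in short steps, Python scripts to look and compute and a shell command to move; the robot and the scene stay as the last step left them, time stands still between calls to the robot, and variables do not carry over. Pictures are saved under pics/ and viewed, about 8 in all and at most 12, crops included, and the job is handed in when it is done.

```bash
mkdir -p pics
cat > h.py <<'E'
import numpy as np, cv2, json
from cell import manip, vision
def grab(n,f):
    c=vision.get_calibration(n); im=vision.get_image(n)
    cv2.imwrite('pics/'+f+'.png',im[:,:,::-1]); c['world_from_camera']=np.array(c['world_from_camera']).tolist()
    json.dump({k:c[k] for k in('fov_y','cx','cy','k1','world_from_camera')},open('pics/'+f+'.json','w')); return im,c
def load(f): return cv2.imread('pics/'+f+'.png'),json.load(open('pics/'+f+'.json'))
def ray(c,u,v):
    fo=192/np.tan(np.radians(c['fov_y'])/2); d=np.array([(u-c['cx'])/fo,(v-c['cy'])/fo]); s=d.copy()
    for _ in range(20): s=d/(1+c['k1']*(s@s))
    T=np.array(c['world_from_camera']); return T[:3,3],T[:3,:3]@np.array([s[0],-s[1],-1])
def pt(c,u,v,z):
    o,d=ray(c,u,v); return o+d*(z-o[2])/d[2]
def proj(c,p):
    T=np.array(c['world_from_camera']); q=T[:3,:3].T@(np.array(p)-T[:3,3]); s=np.array([q[0],-q[1]])/-q[2]
    fo=192/np.tan(np.radians(c['fov_y'])/2); return s*(1+c['k1']*(s@s))*fo+[c['cx'],c['cy']]
def rel(p,R=None):
    "shift (row units) and turn from the present pose to TCP p, R"
    from scipy.spatial.transform import Rotation as Ro
    s=manip.read_state(); R0=np.array(s['tool_rot']).reshape(3,3); sh=R0.T@(np.array(p)-s['tool_pos'])/0.5
    t=np.zeros(3) if R is None else Ro.from_matrix(R0.T@R).as_rotvec()/(np.pi/2)
    return np.round(sh,4),np.round(t,4)
E
python3 - <<'E'
from h import *
a,c=grab('scene','s0');b,d=grab('top','t0');
print(c,d,manip.read_state())
cv2.imwrite('pics/st0.png',cv2.resize(np.vstack([b[:,:,::-1]]),None,fx=1.5,fy=1.5))
E
```

```text
{'fov_y': 57.84820045401475, 'cx': 256.8088851977431, 'cy': 187.38839226857206, 'k1': -0.0282799679919331, 'world_from_camera': [[0.8713744413147343, -0.25727921683602356, 0.41774871347219866, 0.9065291007107538], [0.49052907897042997, 0.47312588759047974, -0.7318012825734471, -0.7964938074914337], [-0.009370469991220917, 0.842590825416443, 0.5384727432435003, 0.569995845174961], [0.0, 0.0, 0.0, 1.0]]} {'fov_y': 47.07504162411721, 'cx': 258.307393729317, 'cy': 185.15021129235893, 'k1': 0.04317388457555754, 'world_from_camera': [[0.015467929662667456, 0.9853718988792856, -0.16971436017904273, 0.30293971760896454], [-0.9996343033888999, 0.01900509321225364, 0.019237097498896964, -0.09015329946696256], [0.022181132526074773, 0.16935473814164348, 0.9853055211602317, 1.1552908030125426], [0.0, 0.0, 0.0, 1.0]]} {'clock': 0.1, 'joint_positions': array([-1.35500701e+00,  3.20226400e-01,  1.56551494e+00, -2.16654834e-05,
        1.25740930e+00, -2.00020637e-02]), 'qvel': array([-1.07438168e-04, -7.87604664e-04, -4.23539232e-03,  4.37748382e-04,
        7.83269682e-05, -1.07468464e-03]), 'effort': array([ 3.06582679e-04, -4.16408515e+01, -2.34704679e+01,  5.93086224e-05,
        4.91000232e-03, -1.48445446e-05]), 'tool_pos': array([ 0.13429392, -0.55895366,  0.40398337]), 'tool_rot': array([[ 2.33618776e-01, -3.53724003e-04,  9.72328207e-01],
       [-9.72327023e-01,  1.51743102e-03,  2.33619043e-01],
       [-1.55807765e-03, -9.99998786e-01,  1.05649714e-05]]), 'contact_force': array([-0.02053888,  0.49484902, -0.30599272]), 'torque': array([ 0.02500399, -0.04594801, -0.01766919]), 'opening': 0.08556228930813077}
```

View pics/st0.png

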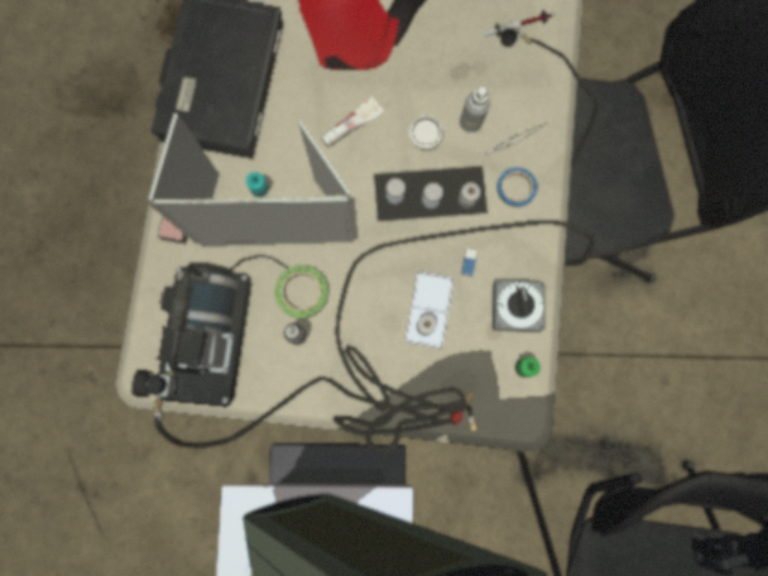

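View pics/s0.png

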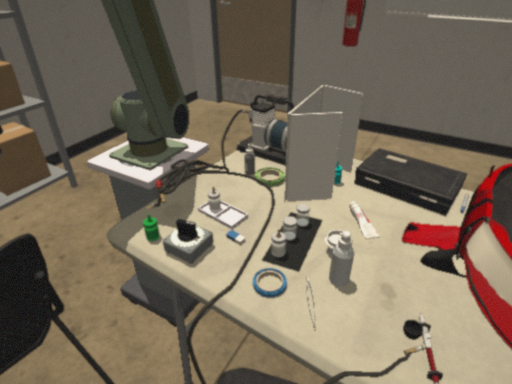

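The tray's front compartment holds a stemmed jar (scene 213,195). The mat row in the scene view is (279,243) with a stem, and (290,225) and (302,213) with flat lids. The kit therefore lacks a plain jar. I'll confirm this in one enlarged crop.

Run:
```python
from h import *
a,c=load('s0');b,d=load('t0')
A=cv2.resize(a[175:275,135:330],None,fx=4,fy=4,interpolation=3); B=cv2.resize(b[105:225,240:375],None,fx=4,fy=4,interpolation=3)
cv2.imwrite('pics/c1.png',cv2.resize(A,(780,400))); cv2.imwrite('pics/c2.png',B)
for n,u,v,z in [('jarL',396/1.5,185/1.5,.055),('jarM',432/1.5,191/1.5,.055),('jarR',470/1.5,187/1.5,.075),('trayjar',427/1.5,318/1.5,.075),('ctr',519/1.5,305/1.5,.04)]: print(n,pt(d,u,v,z).round(3))
```

```text
jarL [ 0.655 -0.124  0.055]
jarM [ 0.646 -0.186  0.055]
jarR [ 0.648 -0.249  0.075]
trayjar [ 0.423 -0.177  0.075]
ctr [ 0.452 -0.337  0.04 ]
```

View pics/c1.png

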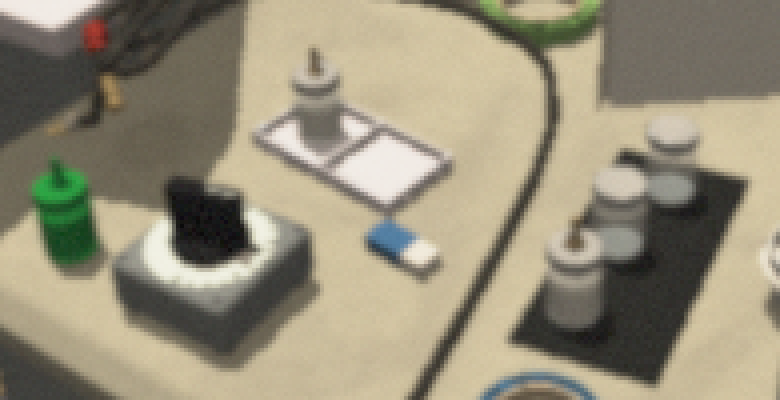

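View pics/c2.png

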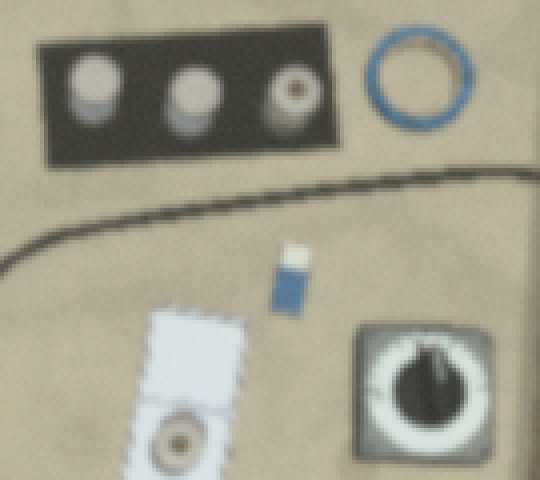

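Confirmed. The mat jars in the crop are (95,80) plain, (195,90) plain and (297,88) siphon, and the tray holds a siphon jar. The green and turquoise ones are decoys. I'll take the middle plain jar, which is clear of the screen, gripping across the row along the mat's x.

Run:
```python
from h import *
b,d=load('t0')
P=lambda u,v,z:pt(d,240+u/4-.375,105+v/4-.375,z)
print('mat',[P(*q,.003)[:2].round(4) for q in[(38,43),(327,23),(340,146),(47,167)]])
print('box',[P(*q,.04)[:2].round(4) for q in[(362,325),(492,325),(492,462),(358,462)]])
print('tray',[P(*q,.012)[:2].round(4) for q in[(155,308),(246,318)]],'jar',P(178,444,.075),'M',P(196,90,.055))
c=vision.get_calibration('wrist'); T=np.array(c['world_from_camera']); s=manip.read_state(); R=np.array(s['tool_rot'])
print('cam in tool',(R.T@(T[:3,3]-s['tool_pos'])).round(3),(R.T@T[:3,:3]).round(3),c['fov_y'])
x=np.array([.998,.07,0]);x/=np.linalg.norm(x);y=np.array([0,0,-1.]);z=np.cross(x,y)
print(rel([.645,-.187,.36],np.c_[x,y,z]))
```

```text
mat [array([ 0.6937, -0.0847]), array([ 0.7123, -0.282 ]), array([ 0.6257, -0.2902]), array([ 0.607 , -0.0923])]
box [array([ 0.4967, -0.2968]), array([ 0.4983, -0.3806]), array([ 0.41  , -0.3783]), array([ 0.4084, -0.2931])]
tray [array([ 0.5103, -0.1653]), array([ 0.5048, -0.2254])] jar [ 0.41416513 -0.1759517   0.075     ] M [ 0.64666514 -0.1879128   0.055     ]
cam in tool [-0.001  0.03   0.071] [[ 1.    -0.001  0.   ]
 [ 0.001  0.282 -0.959]
 [ 0.001  0.959  0.282]] 61.45696206307535
(array([-0.4846,  0.0887,  1.1669]), array([-7.000e-04, -8.945e-01, -8.000e-04]))
```

```bash
for i in 1 2; do python3 -m handwheel '[[1,-0.2,0.03,0.46,0,0,0],[1,-0.2,0.03,0.46,0,0,0],[1,-0.2,0.03,0.46,0,0,0],[1,-0.2,0.03,0.46,0,0,0],[1,-0.2,0.03,0.46,0,0,0]]' ; done
python3 -m handwheel '[[1,-0.08,0.03,0.24,0,-0.09,0],[1,-0.08,0.03,0.24,0,-0.18,0],[1,-0.08,0.03,0.24,0,-0.27,0],[1,-0.08,0.03,0.24,0,-0.36,0],[1,-0.08,0.03,0.24,0,-0.45,0]]'
python3 -m handwheel '[[1,0,0,0,0,-0.44,0],[1,0,0,0,0,-0.44,0],[1,0,0,0,0,-0.44,0],[1,0,0,0,0,-0.44,0],[1,0,0,0,0,-0.44,0]]'
python3 - <<'E'
from h import *
s=manip.read_state();print(s['joint_positions'].round(2))
x=np.array([.9957,.092,0]);x/=np.linalg.norm(x);y=np.array([0,0,-1.]);z=np.cross(x,y)
print(rel([.646,-.188,.36],np.c_[x,y,z]))
grab('wrist','w1')
E
```

```text
clock: 0.6
tool_pos: [0.3348, -0.4074, 0.3894]
tool_rot: [[0.233, -0.0, 0.972], [-0.972, 0.0, 0.233], [-0.0, -1.0, -0.0]]
contact_force: [1.3, -1.3, -0.1]
opening: 0.0852
clock: 1.1
tool_pos: [0.5342, -0.257, 0.3744]
tool_rot: [[0.234, -0.001, 0.972], [-0.972, 0.0, 0.234], [-0.0, -1.0, -0.001]]
contact_force: [0.6, -0.7, 0.6]
opening: 0.0856
clock: 1.6
tool_pos: [0.6411, -0.1906, 0.3584]
tool_rot: [[0.814, -0.002, 0.581], [-0.581, 0.0, 0.814], [-0.002, -1.0, -0.001]]
contact_force: [-0.0, -0.2, 0.5]
opening: 0.0852
clock: 2.1
tool_pos: [0.6401, -0.1917, 0.3592]
tool_rot: [[0.998, -0.001, -0.068], [0.068, 0.0, 0.998], [-0.001, -1.0, 0.0]]
contact_force: [0.2, 0.0, 0.6]
opening: 0.0852
[-0.31  0.5   1.4  -0.    1.25 -0.38]
(array([ 0.0122, -0.0016,  0.0066]), array([-0.0003, -0.0155, -0.0008]))
```

View pics/w1.png

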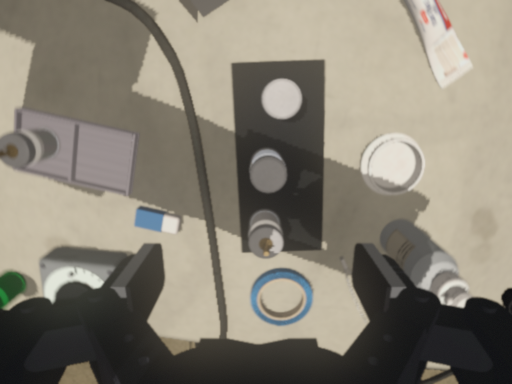

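The wrist view shows the mat row: plain (282,98), plain, which is the target (267,172), and siphon (266,240). The tray is at (75,150) with its siphon jar at (15,150).

Run:
```python
from h import *
a,c=load('w1')
A=cv2.resize(a[130:210,225:325],None,fx=5,fy=5,interpolation=3)
B=cv2.resize(a[95:210,5:150],None,fx=3.4,fy=3.4782,interpolation=3)
o=np.zeros((810,510,3),np.uint8);o[:400,:500]=A;o[405:405+B.shape[0],:B.shape[1]]=B;cv2.imwrite('pics/c3.png',o[:806])
cv2.imwrite('pics/c3.png',np.hstack([cv2.resize(A,(400,320)),cv2.resize(B,(400,320))]))
for u,v,z in[(267,174,.055),(282,97,.055),(22,108,.012),(137,133,.012),(128,195,.012)]:print(u,v,pt(c,u,v,z).round(4))
p=[proj(c,[.646+.016*np.cos(t),-.188+.016*np.sin(t),.055]) for t in np.linspace(0,6.283,5)];print(np.round(p,1))
```

```text
267 174 [ 0.6465 -0.1849  0.055 ]
282 97 [ 0.6538 -0.1192  0.055 ]
22 108 [ 0.3998 -0.1439  0.012 ]
137 133 [ 0.5174 -0.1625  0.012 ]
128 195 [ 0.5057 -0.2274  0.012 ]
[[284.4 178.6]
 [267.6 159.4]
 [248.  176.1]
 [264.8 194.8]
 [284.4 178.6]]
```

View pics/c3.png

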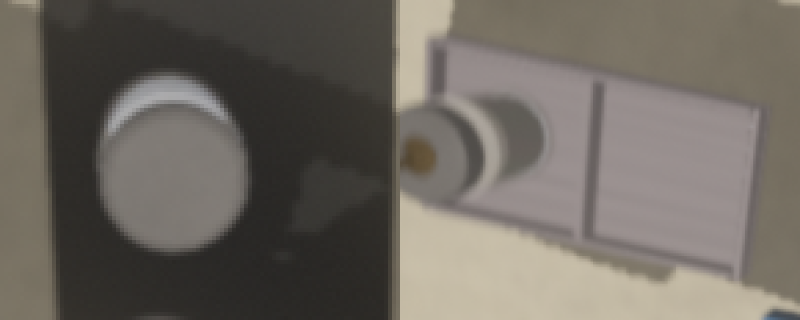

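Run:
```python
from h import *
a,c=load('w1')
q=[pt(c,u,v,.012)[:2] for u,v in[(15.5,108.7),(137.2,133.8),(128.9,195.7),(77.3,124.5),(71.8,180.5)]]
print(np.round(q,4)); back=(q[1]+q[2]+q[3]+q[4])/4; print('pocket',back, np.degrees(np.arctan2(*(q[1]-q[0])[::-1])), np.degrees(np.arctan2(*(q[1]-q[2])[::-1])), [np.linalg.norm(q[1]-q[0]),np.linalg.norm(q[1]-q[2])])
j=pt(c,268.1,173.9,.055);print(j)
x=np.array([.9957,.092,0]);x/=np.linalg.norm(x);y=np.array([0,0,-1.]);z=np.cross(x,y)
print(rel([j[0],j[1],.19],np.c_[x,y,z]))
```

```text
[[ 0.3927 -0.1449]
 [ 0.5176 -0.1632]
 [ 0.5067 -0.2281]
 [ 0.457  -0.1575]
 [ 0.4463 -0.2158]]
pocket [ 0.48186669 -0.19115785] -8.34790459467535 80.44741182239271 [np.float64(0.1262717135793731), np.float64(0.06579331511264223)]
[ 0.64740943 -0.18478497  0.055     ]
(array([0.0158, 0.3384, 0.0127]), array([-0.0002, -0.0146, -0.0007]))
```

```bash
python3 -m handwheel '[[1,0.0158,0.06,0.0127,0,-0.0146,0],[1,0.0158,0.14,0.0127,0,-0.0146,0],[1,0.0158,0.22,0.0127,0,-0.0146,0],[1,0.0158,0.22,0.0127,0,-0.0146,0],[1,0.0158,0.22,0.0127,0,-0.0146,0]]'
python3 - <<'E'
from h import *
print(rel([.6474,-.1848,.19]))
grab('wrist','w2')
E
```

```text
clock: 2.65
tool_pos: [0.6479, -0.185, 0.2498]
tool_rot: [[0.996, -0.001, -0.085], [0.085, 0.0, 0.996], [-0.001, -1.0, 0.0]]
contact_force: [0.7, -0.1, 0.4]
opening: 0.0856
(array([-0.0008,  0.1195,  0.0005]), array([0., 0., 0.]))
```

View pics/w2.png

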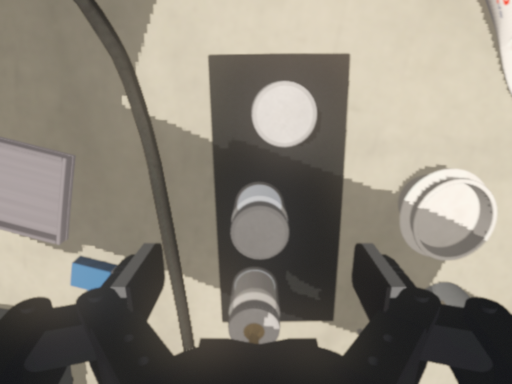

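The target lid is at about (260,231), between the fingers along x. I'll recheck its position numerically before descending.

```bash
python3 - <<'E'
from h import *
a,c=load('w2')
for u in[(260,231)]:print(pt(c,*u,.055))
print(proj(c,[.6474,-.1848,.055]))
E
python3 -m handwheel '[[1,-0.001,0.04,0,0,0,0],[1,-0.001,0.08,0,0,0,0],[1,-0.001,0.12,0,0,0,0],[1,-0.001,0.12,0,0,0,0],[1,-0.001,0.12,0,0,0,0]]' 30
```

```text
[ 0.6480894  -0.18473941  0.055     ]
[258.74950788 231.00096474]
clock: 3.2
tool_pos: [0.6481, -0.1853, 0.1921]
tool_rot: [[0.996, 0.003, -0.086], [0.086, -0.001, 0.996], [0.003, -1.0, -0.001]]
contact_force: [-0.6, -0.5, 0.8]
opening: 0.0854
```

Well centred; I'll close and lift.

```bash
for i in 1 2; do python3 -m handwheel '[[0.2,0,0,0,0,0,0],[0.2,0,0,0,0,0,0],[0.2,0,0,0,0,0,0],[0.2,0,0,0,0,0,0],[0.2,0,0,0,0,0,0]]' 30; done
```

```text
clock: 3.7
tool_pos: [0.6474, -0.185, 0.1908]
tool_rot: [[0.996, 0.001, -0.086], [0.086, -0.0, 0.996], [0.001, -1.0, -0.001]]
contact_force: [-1.4, 0.0, 5.0]
opening: 0.0322
clock: 4.2
tool_pos: [0.6475, -0.185, 0.1908]
tool_rot: [[0.996, 0.001, -0.086], [0.086, -0.0, 0.996], [0.001, -1.0, -0.001]]
contact_force: [-0.0, 0.3, 6.1]
opening: 0.0325
```

```bash
python3 -m handwheel '[[0,0,-0.02,0,0,0,0],[0,0,-0.06,0,0,0,0],[0,0,-0.12,0,0,0,0],[0,0,-0.18,0,0,0,0],[0,0,-0.2,0,0,0,0]]' 40
python3 -m handwheel '[[0,-0.06,0,0,0,0,0],[0,-0.14,0,0,0,0,0],[0,-0.22,0,0,0,0,0],[0,-0.3,0,0,0,0,0],[0,-0.33,0,0,0,0,0]]'
for i in 1 2; do python3 -m handwheel '[[0,0,0,0,0,-0.09,0],[0,0,0,0,0,-0.18,0],[0,0,0,0,0,-0.27,0],[0,0,0,0,0,-0.36,0],[0,0,0,0,0,-0.45,0]]';done
python3 - <<'E'
from h import *
t=np.radians(-99);x=np.array([np.cos(t),np.sin(t),0]);y=np.array([0,0,-1.]);z=np.cross(x,y)
print(rel([.482,-.191,.195],np.c_[x,y,z]))
E
```

```text
clock: 4.7
tool_pos: [0.6478, -0.1851, 0.2934]
tool_rot: [[0.996, 0.005, -0.086], [0.086, -0.002, 0.996], [0.005, -1.0, -0.002]]
contact_force: [0.5, -0.1, -0.2]
opening: 0.0321
clock: 5.2
tool_pos: [0.4789, -0.1987, 0.2887]
tool_rot: [[0.996, -0.005, -0.085], [0.085, 0.002, 0.996], [-0.005, -1.0, 0.002]]
contact_force: [1.4, -0.0, -1.2]
opening: 0.0322
clock: 5.7
tool_pos: [0.4824, -0.1989, 0.289]
tool_rot: [[0.698, -0.002, -0.716], [0.716, 0.001, 0.698], [-0.001, -1.0, 0.002]]
contact_force: [0.7, -0.2, -0.6]
opening: 0.0321
clock: 6.2
tool_pos: [0.4825, -0.1989, 0.289]
tool_rot: [[0.065, -0.002, -0.998], [0.998, 0.001, 0.065], [0.001, -1.0, 0.002]]
contact_force: [0.6, 0.2, -0.3]
opening: 0.032
(array([0.0157, 0.1879, 0.0016]), array([ 5.0000e-04, -1.9416e+00,  1.8000e-03]))
```

```bash
python3 -m handwheel '[[0,0.0157,0.04,0.0016,0,0.056,0],[0,0.0157,0.08,0.0016,0,0.056,0],[0,0.0157,0.12,0.0016,0,0.056,0],[0,0.0157,0.12,0.0016,0,0.056,0],[0,0.0157,0.12,0.0016,0,0.056,0]]'
python3 - <<'E'
from h import *
t=np.radians(81);x=np.array([np.cos(t),np.sin(t),0]);y=np.array([0,0,-1.]);z=np.cross(x,y)
print(rel([.482,-.191,.192],np.c_[x,y,z]))
grab('wrist','w3');grab('scene','s3');a=load('w3')[0];b=load('s3')[0]
cv2.imwrite('pics/c4.png',np.hstack([cv2.resize(a,(400,300)),cv2.resize(b[150:240,170:290],(400,300))]))
E
```

```text
clock: 6.7
tool_pos: [0.4825, -0.1912, 0.2295]
tool_rot: [[0.158, -0.001, -0.987], [0.987, 0.0, 0.158], [0.0, -1.0, 0.001]]
contact_force: [0.6, -0.4, -0.1]
opening: 0.0321
(array([0.0002, 0.075 , 0.0009]), array([-0.0009, -0.0013,  0.0002]))
```

View pics/c4.png

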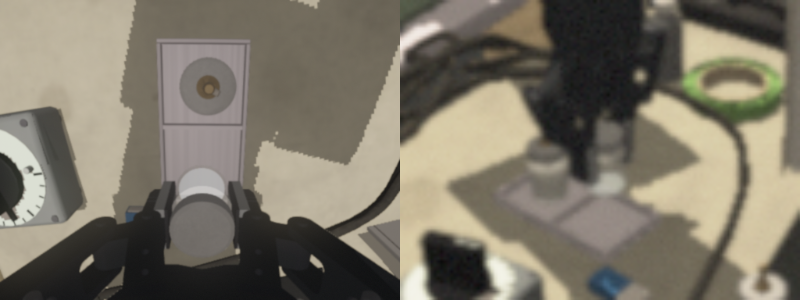

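The plain jar is held upright over the back compartment, in line with the tray's centreline. I'll cross-check the pocket from the divider and the front rim.

Run:
```python
from h import *
a,c=load('w3')
P=lambda u,v:pt(c,u*1.28,v*1.28,.012)[:2]
L,R,A,B=P(162.5,125),P(245.5,125),P(157.5,40),P(250,40)
m=(L+R)/2;f=(A+B)/2;d=(m-f)/np.linalg.norm(m-f);print(L,R,A,B,np.linalg.norm(m-f),np.linalg.norm(A-B),'pocket',m+d*.0305,np.degrees(np.arctan2(d[1],d[0])))
```

```text
[ 0.44227422 -0.21392751] [ 0.452149   -0.15191105] [ 0.38239657 -0.20564295] [ 0.39251763 -0.14181638] 0.060457016657972644 0.06462403910978297 pocket [ 0.4773572  -0.18755536] -8.742993902824495
```

```bash
python3 -m handwheel '[[0,0.003,0.02,0.0075,0,0,0],[0,0.003,0.04,0.0075,0,0,0],[0,0.003,0.06,0.0075,0,0,0],[0,0.003,0.07,0.0075,0,0,0],[0,0.003,0.077,0.0075,0,0,0]]'
python3 -m handwheel '[[0,0,0,0,0,0,0],[0,0,0,0,0,0,0],[0,0,0.001,0,0,0,0],[0,0,0.002,0,0,0,0],[0,0,0.002,0,0,0,0]]'
```

```text
clock: 7.3
tool_pos: [0.4791, -0.1891, 0.1907]
tool_rot: [[0.158, -0.001, -0.987], [0.987, 0.0, 0.158], [0.0, -1.0, 0.001]]
contact_force: [-5.5, 2.4, 31.2]
opening: 0.0321
clock: 7.8
tool_pos: [0.4792, -0.1892, 0.1908]
tool_rot: [[0.158, 0.001, -0.987], [0.987, -0.0, 0.158], [-0.0, -1.0, -0.001]]
contact_force: [-1.3, -0.4, 4.6]
opening: 0.0321
```

```bash
python3 -m handwheel '[[0.45,0,0,0,0,0,0],[0.55,0,0,0,0,0,0],[0.7,0,0,0,0,0,0],[0.7,0,0,0,0,0,0],[0.7,0,0,0,0,0,0]]'
python3 -m handwheel '[[0.7,0,-0.02,0,0,0,0],[0.7,0,-0.06,0,0,0,0],[0.7,0,-0.12,0,0,0,0],[0.7,0,-0.2,0,0,0,0],[0.7,0,-0.26,0,0,0,0]]'
python3 - <<'E'
from h import *
print(manip.read_state()['joint_positions'].round(2))
grab('wrist','w4');grab('top','t4');a=load('w4')[0];b=load('t4')[0]
cv2.imwrite('pics/c5.png',np.hstack([cv2.resize(a,(400,300)),cv2.resize(b[105:225,235:395],(400,300))]))
E
```

```text
clock: 8.3
tool_pos: [0.4791, -0.1892, 0.1903]
tool_rot: [[0.158, -0.0, -0.987], [0.987, -0.0, 0.158], [-0.0, -1.0, 0.0]]
contact_force: [0.6, -0.6, -0.5]
opening: 0.0599
clock: 8.8
tool_pos: [0.4792, -0.1891, 0.3232]
tool_rot: [[0.158, 0.002, -0.987], [0.987, -0.001, 0.158], [-0.001, -1.0, -0.003]]
contact_force: [-0.2, -0.1, -0.1]
opening: 0.0596
[-0.4   0.29  1.82 -0.    1.02 -1.81]
```

View pics/c5.png

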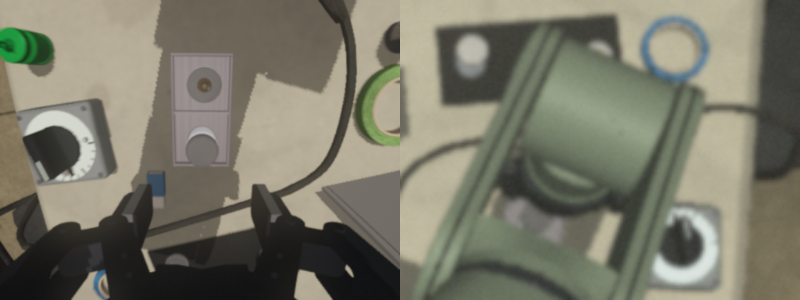

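The plain jar stands in the back compartment beside the siphon jar, in the centre of the pocket. Next is the knob: its bar points about +x, so I'll go above it with the jaws across the bar.

```bash
python3 -m handwheel '[[1,-0.3,0,0.005,0,0,0],[1,-0.3,0,0.005,0,0,0],[1,-0.3,0,0.005,0,0,0],[1,-0.3,0,0.005,0,0,0],[1,-0.3,0,0.005,0,0,0]]'
for i in 1 2 3 4; do python3 -m handwheel '[[1,0,0,0,0,0.095,0],[1,0,0,0,0,0.19,0],[1,0,0,0,0,0.285,0],[1,0,0,0,0,0.38,0],[1,0,0,0,0,0.475,0]]' | head -3;done
python3 - <<'E'
from h import *
print(manip.read_state()['joint_positions'].round(2))
grab('wrist','w5')
E
```

```text
clock: 9.4
tool_pos: [0.4523, -0.3375, 0.3198]
tool_rot: [[0.161, -0.001, -0.987], [0.987, 0.001, 0.161], [0.001, -1.0, 0.001]]
contact_force: [-1.2, -0.5, -1.1]
opening: 0.0854
clock: 9.9
tool_pos: [0.4531, -0.3349, 0.3201]
tool_rot: [[0.789, -0.001, -0.614], [0.614, 0.001, 0.789], [0.0, -1.0, 0.001]]
clock: 10.4
tool_pos: [0.4532, -0.3349, 0.3202]
tool_rot: [[0.996, -0.001, 0.084], [-0.084, 0.001, 0.996], [-0.001, -1.0, 0.001]]
clock: 10.9
tool_pos: [0.4532, -0.3348, 0.3202]
tool_rot: [[0.674, -0.001, 0.738], [-0.738, 0.001, 0.674], [-0.001, -1.0, 0.0]]
clock: 11.4
tool_pos: [0.4532, -0.3349, 0.3202]
tool_rot: [[-0.006, -0.001, 1.0], [-1.0, 0.001, -0.006], [-0.001, -1.0, -0.001]]
[-0.66  0.37  1.72  0.    1.06  0.92]
```

View pics/w5.png

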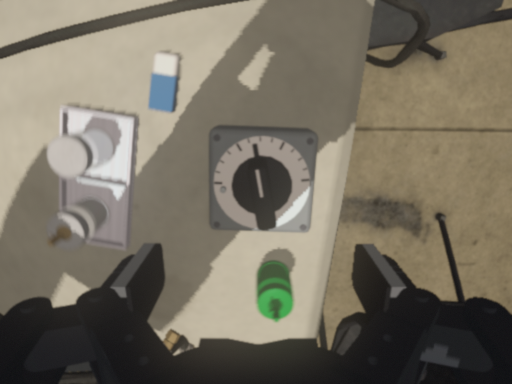

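Run:
```python
from h import *
a,c=load('w5')
k=[pt(c,u,v,.04)[:2] for u,v in[(209.5,127),(317,128),(313,233),(209.5,230.5)]];print(np.round(k,4),np.mean(k,0))
print('disc',pt(c,262,184,.041),'edges',[pt(c,u,184,.048)[:2].round(4) for u in(233,292)])
n=pt(c,255.5,147,.045);print('nib',n,'line',pt(c,257,170,.081),pt(c,262,200,.081))
print('pin',pt(c,222,187,.044))
g=cv2.cvtColor(a[100:250,195:335],cv2.COLOR_BGR2GRAY)
cv2.imwrite('pics/c6.png',cv2.resize(a[115:245,200:330],None,fx=4.5,fy=4.5,interpolation=2))
```

```text
[[ 0.5004 -0.297 ]
 [ 0.4993 -0.3795]
 [ 0.4118 -0.3802]
 [ 0.4145 -0.293 ]] [ 0.45649143 -0.33741214]
disc [ 0.45512494 -0.33718695  0.041     ] edges [array([ 0.4572, -0.3145]), array([ 0.457 , -0.3605])]
nib [ 0.48553121 -0.33222657  0.045     ] line [ 0.47581807 -0.3334727   0.081     ] [ 0.45484967 -0.33676543  0.081     ]
pin [ 0.45362457 -0.30540718  0.044     ]
```

View pics/c6.png

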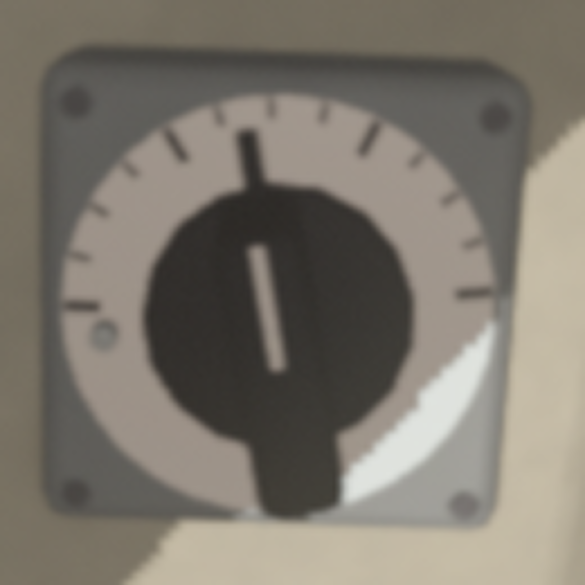

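Knob axis is about (0.455, -0.337). The nib and white line point 9° left of +x, so θ is about 1.41 rad. The zero tick and pin are on the left.

Run:
```python
from h import *
t=np.radians(-81);x=np.array([np.cos(t),np.sin(t),0]);y=np.array([0,0,-1.]);z=np.cross(x,y)
print(rel([.4555,-.337,.226],np.c_[x,y,z]))
```

```text
(array([0.0043, 0.1883, 0.0049]), array([ 0.0005, -0.1062, -0.0007]))
```

```bash
python3 -m handwheel '[[1,0.0043,0.02,0.005,0,-0.08,0],[1,0.0043,0.06,0.005,0,-0.106,0],[1,0.0043,0.12,0.005,0,-0.106,0],[1,0.0043,0.17,0.005,0,-0.106,0],[1,0.0043,0.188,0.005,0,-0.106,0]]'
python3 -m handwheel '[[0,0,0,0,0,0,0],[0,0,0,0,0,0,0],[0,0,0,0,0,0,0],[0,0,0,0,0,0,0],[0,0,0,0,0,0,0]]' 40
python3 -m handwheel '[[0,0,0,0,0,0,0],[0,0,0,0,0,0,0],[0,0,0,0,0,0,0],[0,0,0,0,0,0,0],[0,0,0,0,0,0,0]]' 40
python3 -c "
from h import *;print(manip.read_state()['torque'])"
```

```text
clock: 11.95
tool_pos: [0.4549, -0.3371, 0.224]
tool_rot: [[0.167, -0.004, 0.986], [-0.986, 0.004, 0.167], [-0.004, -1.0, -0.004]]
contact_force: [-0.1, 0.1, -0.2]
opening: 0.0856
clock: 12.45
tool_pos: [0.4554, -0.3381, 0.2274]
tool_rot: [[0.162, 0.0, 0.987], [-0.987, 0.003, 0.162], [-0.003, -1.0, 0.001]]
contact_force: [0.8, 6.2, 18.8]
opening: 0.0132
clock: 12.95
tool_pos: [0.4554, -0.338, 0.2275]
tool_rot: [[0.163, 0.0, 0.987], [-0.987, 0.002, 0.163], [-0.002, -1.0, 0.001]]
contact_force: [-0.2, 5.5, 5.7]
opening: 0.013
[ 0.90881285  0.0159722  -0.04817882]
```

```bash
python3 -m handwheel '[[0,0,0,0,0,-0.08,0],[0,0,0,0,0,-0.16,0],[0,0,0,0,0,-0.24,0],[0,0,0,0,0,-0.32,0],[0,0,0,0,0,-0.4,0]]'
python3 -m handwheel '[[0,0,0,0,0,-0.08,0],[0,0,0,0,0,-0.16,0],[0,0,0,0,0,-0.24,0],[0,0,0,0,0,-0.32,0],[0,0,0,0,0,-0.38,0]]'
python3 -c "
from h import *;print(manip.read_state()['torque'])"
```

```text
clock: 13.45
tool_pos: [0.4556, -0.3382, 0.2275]
tool_rot: [[0.715, 0.001, 0.699], [-0.699, 0.002, 0.715], [-0.0, -1.0, 0.002]]
contact_force: [0.4, 4.5, 5.2]
opening: 0.0134
clock: 13.95
tool_pos: [0.4558, -0.3383, 0.2275]
tool_rot: [[0.984, 0.002, 0.177], [-0.177, 0.001, 0.984], [0.002, -1.0, 0.002]]
contact_force: [2.0, 5.3, 5.1]
opening: 0.013
[ 0.7996211  -0.28644978 -0.0030077 ]
```

```bash
T='from h import *;s=manip.read_state();R=s["tool_rot"];print("TZ",s["torque"].round(3),"yaw",np.degrees(np.arctan2(R[1,0],R[0,0])).round(2))'
python3 -m handwheel '[[0,0,0,0,0,-0.02,0],[0,0,0,0,0,-0.04,0],[0,0,0,0,0,-0.06,0],[0,0,0,0,0,-0.08,0],[0,0,0,0,0,-0.08,0]]' | grep force; python3 -c "$T"
python3 -m handwheel '[[0,0,0,0,0,-0.01,0],[0,0,0,0,0,-0.02,0],[0,0,0,0,0,-0.03,0],[0,0,0,0,0,-0.03,0],[0,0,0,0,0,-0.03,0]]' | grep force; python3 -c "$T"
python3 -m handwheel '[[0,0,0,0,0,-0.01,0],[0,0,0,0,0,-0.02,0],[0,0,0,0,0,-0.03,0],[0,0,0,0,0,-0.03,0],[0,0,0,0,0,-0.03,0]]' | grep force; python3 -c "$T"
```

```text
contact_force: [1.2, 4.5, 5.5]
TZ [ 0.83  -0.331  0.005] yaw -3.2
contact_force: [1.1, 4.5, 5.9]
TZ [ 0.871 -0.249 -0.79 ] yaw -0.72
contact_force: [0.7, 4.0, 5.9]
TZ [ 0.597 -0.109 -1.346] yaw 1.88
```

The torque rose sharply (to -1.35 N m), so the knob is against the stop. I'll release while still pressing toward the stop, then back off upward.

```bash
python3 -m handwheel '[[0.3,0,0,0,0,0,0],[0.45,0,0,0,0,0,0],[0.6,0,0,0,0,0,0],[0.6,0,0,0,0,0,0],[0.6,0,0,0,0,0,0]]'
python3 -m handwheel '[[0.6,0,-0.02,0,0,0,0],[0.6,0,-0.08,0,0,0,0],[0.6,0,-0.14,0,0,0,0],[0.6,0,-0.2,0,0,0,0],[0.6,0,-0.24,0,0,0,0]]'
python3 - <<'E'
from h import *
grab('wrist','w6');grab('scene','s6');a=load('w6')[0];b=load('s6')[0]
cv2.imwrite('pics/c7.png',np.hstack([cv2.resize(a,(400,300)),cv2.resize(b[160:280,155:315],(400,300))]))
E
```

```text
clock: 15.95
tool_pos: [0.4553, -0.3391, 0.2262]
tool_rot: [[0.999, -0.0, -0.039], [0.039, -0.0, 0.999], [-0.0, -1.0, -0.0]]
contact_force: [-0.2, 0.7, -0.4]
opening: 0.0514
clock: 16.45
tool_pos: [0.4555, -0.3391, 0.3495]
tool_rot: [[0.999, 0.003, -0.039], [0.039, -0.003, 0.999], [0.003, -1.0, -0.003]]
contact_force: [0.9, -0.8, -0.3]
opening: 0.0513
```

View pics/c7.png

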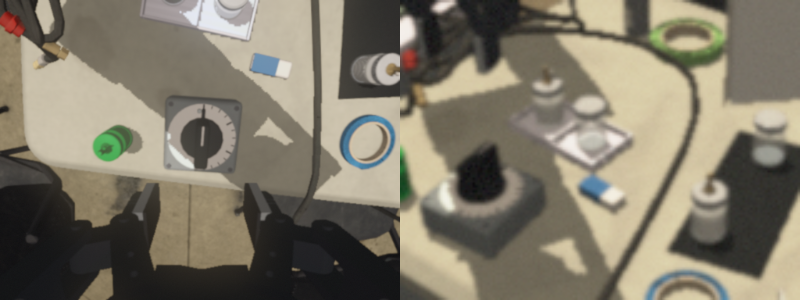

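Run:
```python
from h import *
a,c=load('w6');g=cv2.cvtColor(a,cv2.COLOR_BGR2GRAY)
m=np.zeros_like(g);m[155:190,248:272]=g[155:190,248:272]>95
n,l,s,ce=cv2.connectedComponentsWithStats(m);i=1+np.argmax(s[1:,4]);v,u=np.nonzero(l==i);print(s[i],ce[i])
vx,vy,x0,y0=cv2.fitLine(np.c_[u,v].astype(np.float32),2,0,.01,.01).ravel();vx,vy=(vx,vy) if vy<0 else(-vx,-vy)
d=(pt(c,x0+8*vx,y0+8*vy,.081)-pt(c,x0-8*vx,y0-8*vy,.081));print('line yaw',np.degrees(np.arctan2(d[1],d[0])))
k=g<60;col=[(r,np.nonzero(k[r,250:272])[0].mean()+250) for r in range(134,150) if k[r,250:272].any()];print(col)
w5,c5=load('w5');N=lambda u,v,c,z=.041:pt(c,u,v,z)[:2]
z0=N(200+65/4.5,115+305/4.5,c5);z1=N(200+490/4.5,115+292/4.5,c5);e=z0-z1;print('zero tick - opposite tick yaw',np.degrees(np.arctan2(e[1],e[0])))
```

```text
[257 162   5  25  96] [258.97916667 174.01041667]
line yaw 88.47855091461007
[(141, np.float64(260.0)), (142, np.float64(260.0)), (143, np.float64(260.0)), (144, np.float64(260.0)), (145, np.float64(260.0)), (146, np.float64(260.0)), (147, np.float64(260.0)), (148, np.float64(260.0)), (149, np.float64(260.0))]
zero tick - opposite tick yaw 91.5666260374943
```

The white line is at yaw 88.5° and the box's +y at about 88.7° from its edges. That agrees with the torque rise at the stop, so I'll hand in.

```bash
python3 -c "
from h import *;print(manip.job_done(),manip.read_state()['clock'])"
```

```text
the job is handed in; nothing more can be done
the job is handed in; nothing more can be done
```

The kit is finished and the counter is reset. The tray already held a siphon jar, so I moved the middle plain jar from the mat into the empty back compartment. After that I turned the reset knob about 81° anticlockwise onto its zero stop, let go and backed off. I handed in at about 16.5 s.

**Jars:** The last pictures show the plain jar upright in the back compartment. The siphon jar in the tray and the two jars left on the mat are standing where they were.

**Knob:** The wrist torque rose to 1.35 N m at the stop, and the tool turned about 4° further than the knob did. The knob's white line reads 88.5°, against about 88.7° for the counter's +y direction. That box direction is only good to about 1°.

**Disagreements and forces:**
- My two estimates of the pocket centre differed by about 5 mm. I placed the jar between them, within the pocket's roughly 12 mm clearance.
- Setting the jar down briefly gave about 31 N at the wrist, and closing on the knob gave about 19 N.
- My line comparing the zero tick with the opposite tick gave 91.6°. I discarded it because that tick appears to be the 3.0 rad mark, not the one at 180°.

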